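# Push a board carrier into its holder and close the sliding jaw

## Robot

A 7-joint arm with a two-finger parallel gripper is mounted at the origin on the work surface. World frame = base frame: x ahead of the robot, y to its left, z up, the work surface at z = 0. Lengths are in m, angles in rad, forces in N, time in s.
With the tool pointing down it reaches from about 0.4 to 0.85 m from the base axis. Payload 10.4 kg.
Tool frame: the origin (TCP) lies at the very end of the fingers, on their centre line; the grasp point (between the pads) lies 19 mm behind it; z points along the fingers, y is the line along which they close (so a half turn about z gives the same grasp; the last joint's range is limited). The gripper opens to 85 mm and grips with 20 to 120 N. Pads are 22 mm wide; open, the fingers measure 114 mm over their backs; the gripper's body (76 mm by 85 mm) begins 54 mm behind the grasp point. The pads swing forward as they close: fully open they stand 13 mm farther back than shut.
Start: joints at [1.217, 0.332, -0.065, 1.46, 0.022, 1.35, -0.088], TCP at [0.203, -0.591, 0.192] pointing down, gripper open.
Joint ranges: [-2.6, 2.6], [-0.5, 2.12], [-1.47, 1.34], [0.16, 2.42], [-1.27, 4.41], [0.06, 2.06], [-2.6, 2.6]. Speed limits (rad/s): [2.22, 2.22, 2.79, 2.79, 3.14, 3.14, 3.14].

## Interface

Orientations are given as a unit quaternion [x, y, z, w].
In Python, from workcell import * gives the robot as it stands.
- The arm moves only by the tool carry_out, never from a script. Its argument "motion" is one flat list of numbers, 6 for each row, row after row: the shift along the tool's x, y, z in mm, then the turn, a rotation vector about the tool's x, y, z in degrees. In form: [x, y, z, wx, wy, wz, x, y, z, wx, wy, wz, ...]. A call has exactly 8 rows; each row shifts and turns the commanded pose from where the row before left it, along the tool's axes as they then stand; what a row does not reach is not made up. A row lasts 1/8 s, in which the tool goes at most 62.5 mm and 10.7 degrees, less where a joint would pass 70% of its speed; a pose out of reach is approached as far as the arm can. A call is refused whole if a number of a shift passes 62.5 or a number of a turn 10.7, either way. A call with a gripper value outside its range is refused whole. "gripper" is the opening, from 0 (shut) to 1 (fully open), set as the call begins (left out, the last holds). The fingers move at their own pace and stop on an object; the grip force is fixed at half the most. Time passes only in rows, so rows that do not move let the fingers close, or fill a call up. It gives the time, the measured TCP pose, the force, the opening and the grip force at its end, in the units of the state.
- state(): the state, without advancing time (a new reading comes with each control period).
- snapshot(name): name is "scene" or "top" or "wrist"; returns a dict with "color" (400x640x3 uint8, red, green, blue), "camera_matrix" (3x3 intrinsics, pixels), "origin" and "rotation" of the camera in the world. Camera axes: x right, y up, looking along -z (the intrinsics and any distortion apply to the point x, -y, -z); pixel columns grow to the right and rows downward; lengths in m; the calibration is good to about 2 mm. A picture is of the moment at which its call begins. There is no depth.
- finish_job(): hands the job in; it is judged then, once.
The state is a dict: "time": time; "q": joint angles; "dq": joint speeds; "joint_torque": joint torques, N m; "eef_pos": TCP position; "tool_rot": TCP orientation; "force": force on the tool from outside, world axes, zero at the start; "wrist_torque": the same for the moment, N m; "grip_width": finger opening in m; "finger_force": force on a finger pad.
Only numpy, scipy, OpenCV 4.12 (cv2) and the standard library are available. Lean on these libraries where they do the work, as an engineer would, in place of code of your own. Each camera call takes 0.05 s, during which the arm holds its last target. There are 200 camera calls.

## Task

On the repair bench, push the loose aluminium board carrier along the bench top until its long side lies flat against the holder's rail; then push the holder's sliding jaw along the rail so that it shoves the carrier snugly against the fixed end stop, and leave the carrier closed in between. Only push: do not grip or lift anything, keep the fingers off the jaw's inner (padded) face, and do not disturb the jar, spool, tin and screwdriver around it. Finish with the arm clear.

Things in the scene. Friction and masses are not known exactly. Their poses are not given: they have to be found in the camera images.
- carrier: Loose aluminium carrier, a slab 92 mm (x) by 120 mm (y), 20 mm high, 0.26 to 0.47 kg, with a green circuit board on top (chips up to 22 mm). Origin: centre of underside. Too wide to grip. Starts in front of the rail between end stop and jaw, 10 mm or more clear of both, its middle 95 to 125 mm from the rail, up to 0.25 rad off square. 1 to 6 N slides it.
- holder: Holder screwed to the bench, yaw within 0.22 rad. Origin: on the bench, at the inner corner of rail and end stop. x: square to the rail, away from the robot; y: along the rail, towards the end stop. Aluminium rail 16 mm high, front face at x = 0, 25 mm thick (x 0 to 0.025), from y = -0.25 to 0.02. Carrier and jaw lie on the -y side of the end stop.
- stop (a point): Centre of the inner face of the fixed end stop, an aluminium bar 26 mm high. In the holder frame the inner face is the plane y = 0; the bar is 18 mm thick (y 0 to 0.018) and runs from x = -0.07 to 0.025. The point is at x = -0.035, 13 mm above the bench.
- home (a point): Point on the bench where the carrier's origin belongs when it is home, in the holder frame x = -0.046, y = -0.060; the carrier's axes are then parallel to the holder's.
- jaw (a joint): Sliding steel jaw, a bar across the rail, opposite the end stop. Value in m: the free width between its padded inner face and the end stop, less 0.120; so 0 when shut on the 120 mm carrier, larger as it slides away along the holder's -y. Range -0.01 to 0.105, starts at 0.075 to 0.10. Slides with about 2.5 N of friction and stays where it is left.
- jaw_outer (a point): Point on the jaw's flat outer face (looks along the holder's -y; pushed towards +y), 18 mm above the bench, 45 mm in front of the rail. Moves with the jaw: in the holder frame x = -0.045, y = -0.137 - jaw value. The jaw is 17 mm thick along y (pad included), reaches from x = -0.07 to 0.033, and in front of the rail fills heights 3 to 34 mm.
- jaw_pad (a point): Point on the jaw's padded inner face (the face towards the end stop), 18 mm above the bench, 35 mm in front of the rail; in the holder frame x = -0.035, y = -0.120 - jaw value. The black plastic pad, 3 mm thick, covers the whole inner face. Not to be touched with the fingers.
- jar: Bystander: amber glass jar with white cap, 50 mm diameter, 55 mm high. Origin: centre of the underside.
- spool: Bystander: grey plastic spool standing upright, 54 mm diameter, 40 mm high. Origin: centre of the underside.
- tin: Bystander: small open steel tin, 64 mm diameter, 35 mm high. Origin: centre of the underside.
- driver: Bystander: screwdriver with blue handle, 150 mm long, lying left of the end stop. Origin: on the bench under its middle; its x runs from handle to tip.
Things that resemble listed ones, but are neither listed nor needed, are in the scene too. Of the things that look like the carrier, the middle-sized one is meant.

How it is judged:
By the outcome, as a careful person would: the job done as asked, in the order asked, and still so for the second after the job is handed in, with the robot touching nothing.
It also fails if it takes over 45 s, if anything falls off the work surface, if the arm or the gripper's body presses on something with over 40 N, if the wrist force passes 120 N, or if a joint passes its speed limit or range.

## Working session

There is one attempt and no reset: what is moved stays moved. The work goes in short steps, Python scripts to look and compute and a tool call to move; the robot and the scene stay as the last step left them, time stands still between calls to the robot, and variables do not carry over. Pictures are saved under pics/ and viewed, at most 10 in all, crops included, and the job is handed in when it is done.

Besides the shell and the picture viewer there is one more tool, called in YAML: its name, and indented under it one key for each argument. carry_out: Moves the arm, as the interface text tells. Its arguments: {"type":"object","properties":{"motion":{"type":"array","items":{"type":"number"}},"gripper":{"type":"number"}},"required":["motion"]}

```bash
ls; mkdir -p pics
python3 - <<'E'
from workcell import *
import cv2,pickle
for n in ("top","scene"):
    s=snapshot(n); cv2.imwrite(f"pics/{n}0.png",s["color"][:,:,::-1]); pickle.dump(s,open(f"{n}0.pkl","wb"))
    print(n,s["camera_matrix"],s["origin"],s["rotation"],[k for k in s])
s=state();print(s["time"],s["eef_pos"],s["tool_rot"],s["force"],s["grip_width"])
E
```

```text
pics
top [[380.31141162   0.         324.16884182]
 [  0.         380.31141162 199.1720304 ]
 [  0.           0.           1.        ]] [0.51141472 0.00146274 0.97605711] [-0.03825782  0.03862451  0.71352038 -0.69852212] ['color', 'camera_matrix', 'origin', 'rotation']
scene [[446.84318803   0.         319.51724963]
 [  0.         446.84318803 196.7499451 ]
 [  0.           0.           1.        ]] [1.48643191 0.10502019 0.90161608] [0.26179627 0.28899699 0.6960488  0.60287604] ['color', 'camera_matrix', 'origin', 'rotation']
0.1 [ 0.20287878 -0.59075788  0.19089981] [ 9.86347557e-01  1.64675759e-01 -1.31099937e-04 -6.11152260e-04] [0.32541333 0.26480357 0.35985012] 0.08495764939067083
```

View pics/top0.png

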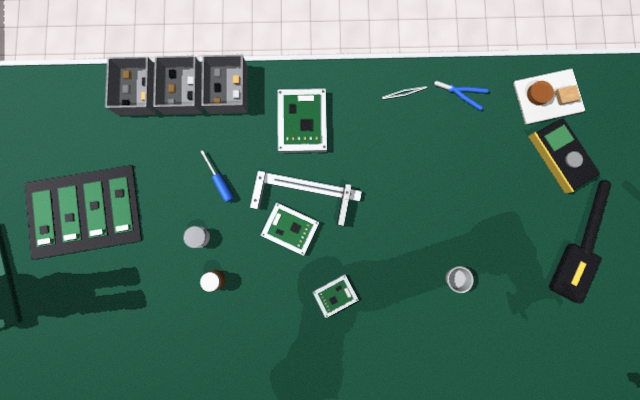

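View pics/scene0.png

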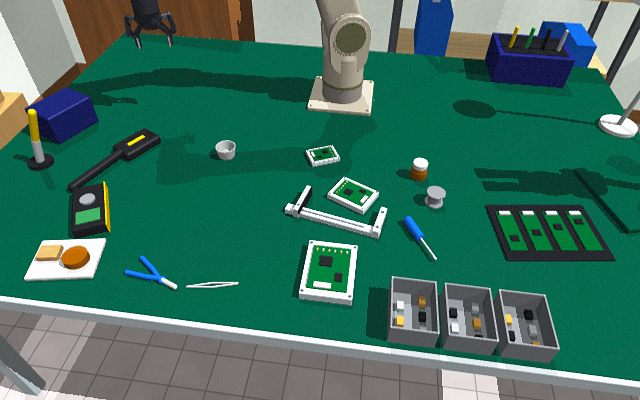

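Carrier candidates in the top view are the large one at (302,120), the middle one at (290,229) and the small one at (335,296). The middle-sized one at (290,229), lying in front of the rail between stop (258,190) and jaw (346,205), fits the description. I'll confirm this in a crop.

Run:
```python
import cv2
i=cv2.imread("pics/top0.png")[160:272,240:372]
cv2.imwrite("pics/crop0.png",cv2.resize(i,None,fx=6,fy=5.3571,interpolation=cv2.INTER_CUBIC)[:600] if 0 else cv2.resize(i,None,fx=5,fy=5,interpolation=cv2.INTER_CUBIC))
```

```text
(no output)
```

View pics/crop0.png

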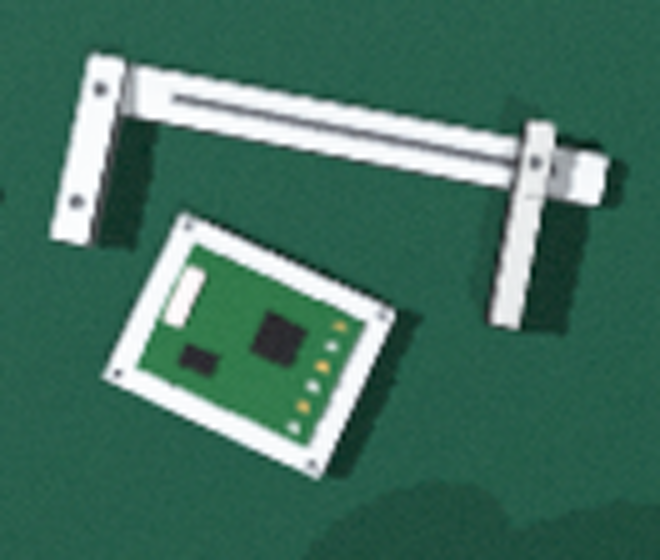

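The crop confirms it: the middle carrier is a white frame with corners at crop (183,213), (396,314), (320,479), (104,377). The stop is at the left (50–127, 53–244), the rail front edge runs from (120,117) to (600,206), and the jaw is at (490–556, 122–328).

```bash
cat > h.py <<'E'
import numpy as np,pickle,cv2
from scipy.spatial.transform import Rotation as R
def ray(s,px,z):
    K=s["camera_matrix"];d=np.linalg.inv(K)@np.array([px[0],px[1],1.])
    d=R.from_quat(s["rotation"]).as_matrix()@(d*[1,-1,-1]);o=s["origin"]
    return (o+d*(z-o[2])/d[2])[:2]
def proj(s,P):
    P=np.atleast_2d(P);c=(P-s["origin"])@R.from_quat(s["rotation"]).as_matrix()
    u=(s["camera_matrix"]@(c*[1,-1,-1]).T).T
    return u[:,:2]/u[:,2:]
E
python3 - <<'E'
from h import *
s=pickle.load(open("top0.pkl","rb"))
f=lambda u,v,z:ray(s,((u+.5)/5-.5+240,(v+.5)/5-.5+160),z)
C=[f(*p,.02) for p in((183,213),(396,314),(320,479),(104,377))]
print("car",np.round(C,4),np.mean(C,0),[np.linalg.norm(C[i]-C[i-1]) for i in range(4)])
for a,b in((1,0),(2,3)):d=C[b]-C[a];print("yaw",np.arctan2(-d[0],d[1]))
for a,b in((3,0),(2,1)):d=C[b]-C[a];print("yaw",np.arctan2(d[1],d[0]))
for n,p in dict(rail0=(120,117,.016),rail1=(600,206,.016),sTL=(90,53,.026),sTR=(127,62,.026),sBL=(50,238,.026),sBR=(90,244,.026),jTL=(527,122,.034),jTR=(556,125,.034),jBL=(490,322,.034),jBR=(518,328,.034)).items():print(n,np.round(f(*p),4))
for n,p in dict(jar=(212,281,.055),spool=(196,237,.04),tin=(460,279,.035),small=(335,296,.015)).items():print(n,ray(s,p[:2],p[2]))
a,b=f(120,117,.016),f(600,206,.016);d=a-b;yaw=np.arctan2(-d[0],d[1]);print("hyaw",yaw,np.linalg.norm(d))
for a,b in(((50,238,.026),(90,53,.026)),((90,244,.026),(127,62,.026)),((490,322,.034),(527,122,.034)),((518,328,.034),(556,125,.034))):
  d=f(*b)-f(*a);print(np.arctan2(d[1],d[0]),np.linalg.norm(d))
E
```

```text
car [[0.6107 0.1212]
 [0.5574 0.0146]
 [0.4762 0.054 ]
 [0.529  0.1614]] [0.54332535 0.08779329] [np.float64(0.09103119494415195), np.float64(0.11918879813650564), np.float64(0.09031423399642537), np.float64(0.11964897947732106)]
yaw -0.46344759073124975
yaw -0.45742059123133966
yaw -0.45698711687359317
yaw -0.4518643424366502
rail0 [0.661  0.1535]
rail1 [ 0.6102 -0.09  ]
sTL [0.6926 0.167 ]
sTR [0.6876 0.1482]
sBL [0.5989 0.1872]
sBR [0.5954 0.1672]
jTL [ 0.6514 -0.0531]
jTR [ 0.6495 -0.0675]
jBL [ 0.5518 -0.032 ]
jBR [ 0.5485 -0.0458]
jar [0.42175009 0.27105669]
spool [0.52711103 0.3157887 ]
tin [ 0.41183011 -0.32635502]
small [ 0.37494491 -0.02182592]
hyaw -0.20593943604310977 0.24870072924605865
-0.21299454404940021 0.09586732988404724
-0.20283378650738484 0.09404940121844717
-0.2080515578139193 0.1017573657813127
-0.2117714058794963 0.10330291413673173
```

Carrier's pose in the holder frame is about (-0.104, -0.089), -0.25 rad off square. Holder origin is about (0.663, 0.1535), yaw -0.207, and the jaw value is about 0.084. I'll square the tool to the holder (tool x = holder x, tool y = -holder y), shut the fingers and travel.

carry_out:
  motion: [0, 0, 0, 0, 0, 10.3, 0, 0, 0, 0, 0, 10.3, 0, 0, 0, 0, 0, 10.2, 29, -53, 0, 0, 0, 0, 29, -53, 0, 0, 0, 0, 29, -53, 0, 0, 0, 0, 29, -53, 0, 0, 0, 0, 29, -53, 0, 0, 0, 0]
  gripper: 0

```text
time: 1.1
eef_pos: [0.4002, -0.3598, 0.1915]
tool_rot: [0.995, -0.103, -0.0, 0.0]
force: [-0.0, -0.4, -0.5]
grip_width: 0.0002
finger_force: 0.0
```

carry_out:
  motion: [-5.4, -56.4, 0, 0, 0, 0, -5.4, -56.4, 0, 0, 0, 0, -5.4, -56.4, 0, 0, 0, 0, -5.4, -56.4, 0, 0, 0, 0, -5.4, -56.4, 0, 0, 0, 0, -5.4, -56.4, 0, 0, 0, 0, -5.4, -56.4, 0, 0, 0, 0, -5.4, -56.4, 0, 0, 0, 0]

```text
time: 2.1
eef_pos: [0.4495, 0.0906, 0.1916]
tool_rot: [0.995, -0.103, 0.0, 0.0]
force: [1.8, -0.5, -0.4]
grip_width: -0.0003
finger_force: 0.0
```

carry_out:
  motion: [0, 0, 30, 0, 0, 0, 0, 0, 30, 0, 0, 0, 0, 0, 30, 0, 0, 0, 0, 0, 30, 0, 0, 0, 0, 0, 0, 0, 0, 0, 0, 0, 0, 0, 0, 0, 0, 0, 0, 0, 0, 0, 0, 0, 0, 0, 0, 0]

```text
time: 3.1
eef_pos: [0.4502, 0.0889, 0.0724]
tool_rot: [0.995, -0.103, 0.001, 0.0]
force: [0.5, -0.2, 0.6]
grip_width: 0.0002
finger_force: 0.0
```

```bash
cat >> h.py <<'E'
O=np.array([.663,.1535]);Y=-.207
ex=np.array([np.cos(Y),np.sin(Y)]);ey=np.array([-np.sin(Y),np.cos(Y)])
def hold(p): d=np.array(p[:2])-O; return np.round([d@ex,d@ey],4)
E
python3 - <<'E'
from workcell import *
from h import *
s=state();print(s["eef_pos"],hold(s["eef_pos"]),s["tool_rot"])
w=snapshot("wrist");t=snapshot("scene")
cv2.imwrite("pics/w1.png",np.vstack([w["color"][50:350],t["color"][80:300]])[:,:,::-1])
E
```

```text
[0.45024161 0.0889155  0.07241827] [-0.1949 -0.1069] [ 9.94655365e-01 -1.03247983e-01  7.47155592e-04  3.58295378e-05]
```

View pics/w1.png

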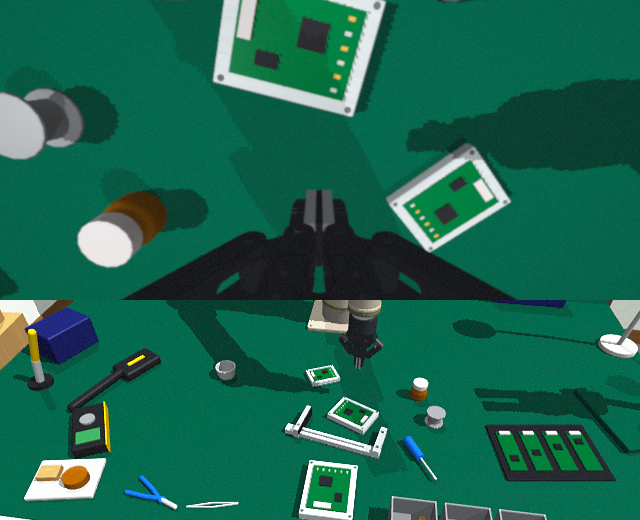

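The wrist view shows closed fingertips centred behind the carrier's near edge, with the small carrier and jar clear. Next I descend and push.

carry_out:
  motion: [0, 0, 20, 0, 0, 0, 0, 0, 20, 0, 0, 0, 0, 0, 15, 0, 0, 0, 0, 0, 8, 0, 0, 0, 0, 0, 0, 0, 0, 0, 5, 0, 0, 0, 0, 0, 5, 0, 0, 0, 0, 5, 0, 0, 0, 0, 0, 0]

```text
time: 4.2
eef_pos: [0.4604, 0.0868, 0.0092]
tool_rot: [0.989, -0.147, 0.001, -0.0]
force: [0.5, -0.3, 0.2]
grip_width: -0.0
finger_force: 0.0
```

carry_out:
  motion: [5, 0, 0, 0, 0, 0, 5, 0, 0, 0, 0, 0, 5, 0, 0, 0, 0, 0, 5, 0, 0, 0, 0, 0, 5, 0, 0, 0, 0, 0, 5, 0, 0, 0, 0, 0, 5, 0, 0, 0, 0, 0, 0, 0, 0, 0, 0, 0]

```text
time: 5.2
eef_pos: [0.4933, 0.0766, 0.0086]
tool_rot: [0.989, -0.147, 0.0, -0.0]
force: [-1.1, 0.2, -0.3]
grip_width: 0.0001
finger_force: 0.0
```

Run:
```python
from workcell import *
from h import *
s=state();print(s["eef_pos"],hold(s["eef_pos"]),R.from_quat(s["tool_rot"]).as_matrix().round(3),s["force"])
w=snapshot("wrist");t=snapshot("top")
a=cv2.resize(t["color"][160:272,240:372],None,fx=4,fy=4,interpolation=cv2.INTER_CUBIC)
cv2.imwrite("pics/t2.png",a[:,:,::-1])
```

```text
[0.49329931 0.07660233 0.00858498] [-0.1503 -0.1101] [[ 0.957 -0.29   0.   ]
 [-0.29  -0.957  0.   ]
 [ 0.    -0.    -1.   ]] [-1.09285793  0.19506118 -0.28777815]
```

View pics/t2.png

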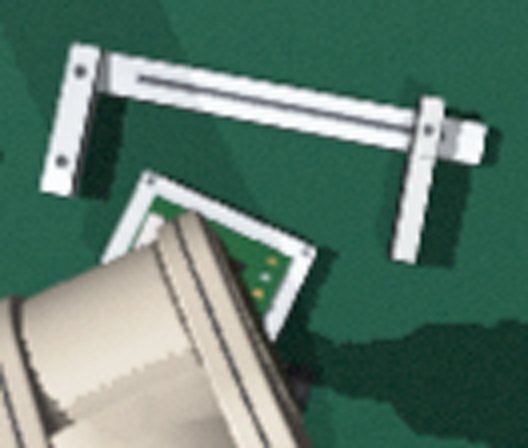

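One row was mistyped and turned the tool 5°. I'll back off slightly, restore the yaw and keep pushing.

carry_out:
  motion: [-5, 0, 0, 0, 0, 0, 0, 0, 0, 0, 0, -5.1, 5, 0, 0, 0, 0, 0, 5, 0, 0, 0, 0, 0, 5, 0, 0, 0, 0, 0, 5, 0, 0, 0, 0, 0, 0, 0, 0, 0, 0, 0, 0, 0, 0, 0, 0, 0]

```text
time: 6.3
eef_pos: [0.5076, 0.0742, 0.0085]
tool_rot: [0.995, -0.102, -0.0, 0.0]
force: [-0.3, -0.6, -0.5]
grip_width: -0.0001
finger_force: 0.0
```

Run:
```python
from workcell import *
from h import *
s=state();print(s["eef_pos"],hold(s["eef_pos"]),R.from_quat(s["tool_rot"]).as_euler('xyz'),s["force"])
w=snapshot("wrist")
t=snapshot("top");t0=pickle.load(open("top0.pkl","rb"))
a=cv2.resize(t["color"][160:272,240:372],None,fx=3,fy=3,interpolation=cv2.INTER_CUBIC)
cv2.imwrite("pics/w3.png",np.vstack([w["color"][:260],cv2.copyMakeBorder(a,0,0,0,640-a.shape[1],0)])[:,:,::-1])
```

```text
[0.50761346 0.07416041 0.0085119 ] [-0.1358 -0.1096] [ 3.14153323e+00  2.35247190e-04 -2.05078936e-01] [-0.26426131 -0.60830227 -0.54613085]
```

View pics/w3.png

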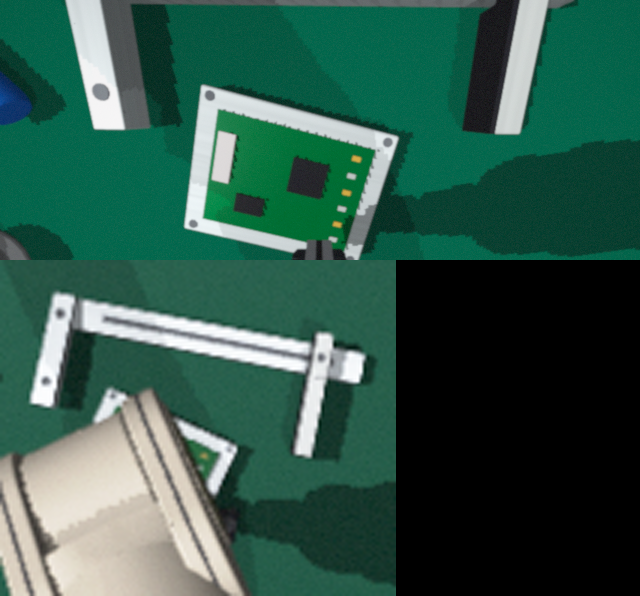

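Run:
```python
from workcell import *
from h import *
s=state();w=snapshot("wrist");pickle.dump(w,open("w4.pkl","wb"));print(s["eef_pos"],w["origin"])
print("tcp px",proj(w,s["eef_pos"]),proj(w,s["eef_pos"]+[0,0,.03]))
for p in((205,86),(398,136),(185,228),(352,258)):print(p,ray(w,p,.02),hold(ray(w,p,.02)))
for p,z in(((149,125),.026),((94,129),.026),((466,130),.034),((520,134),.034),((477,4),.016)):print(p,hold(ray(w,p,z)))
for z in(0,.02,.05):
  print(z,hold(ray(w,(320,245),z)))
i=w["color"][180:400,170:470]
cv2.imwrite("pics/w4.png",cv2.resize(i,None,fx=2,fy=2)[:,:,::-1])
```

```text
[0.50759852 0.07412237 0.00857475] [0.58165822 0.05887742 0.19062213]
tcp px [[318.94807563 227.63172409]] [[319.00547343 246.93516971]]
(205, 86) [0.60999137 0.11860737] [-0.0447 -0.045 ]
(398, 136) [0.56015415 0.01512265] [-0.0722 -0.1566]
(185, 228) [0.53001175 0.15939497] [-0.1314 -0.0216]
(352, 258) [0.48582637 0.05569847] [-0.1533 -0.1321]
(149, 125) [-0.0658 -0.0131]
(94, 129) [-0.0681  0.0186]
(466, 130) [-0.068  -0.1893]
(520, 134) [-0.0701 -0.2191]
(477, 4) [-0.0034 -0.1941]
0 [-0.1534 -0.1104]
0.02 [-0.1436 -0.1103]
0.05 [-0.1289 -0.1101]
```

View pics/w4.png

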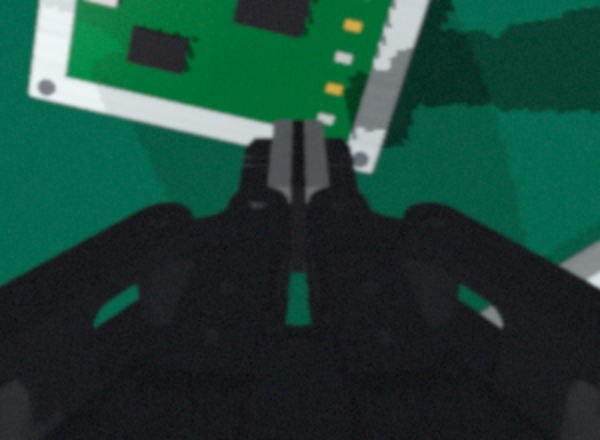

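Run:
```python
from workcell import *
from h import *
s=state();t=snapshot("scene");p=proj(t,[s["eef_pos"],s["eef_pos"]+[0,0,.03]]);print(p)
x0,y0=290,150
print((p-[x0,y0])*6)
i=t["color"][y0:y0+95,x0:x0+110]
cv2.imwrite("pics/s5.png",cv2.resize(i,None,fx=6,fy=6,interpolation=cv2.INTER_CUBIC)[:,:,::-1])
```

```text
[[349.34844365 184.76244324]
 [349.9918427  177.17243534]]
[[356.09066192 208.57465947]
 [359.95105621 163.03461204]]
```

View pics/s5.png

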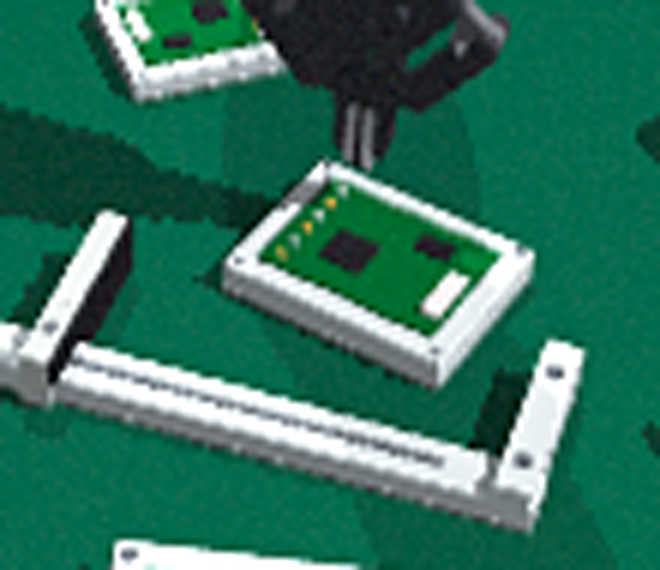

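Both views put the fingertips about 20 mm higher than the reported TCP: they stand over the carrier's edge and the carrier hasn't moved. I'll lift, back out and feel for the bench.

carry_out:
  motion: [0, 0, -15, 0, 0, 0, -20, 0, 0, 0, 0, 0, -25, 0, 0, 0, 0, 0, 0, 0, 10, 0, 0, 0, 0, 0, 5, 0, 0, 0, 0, 0, 4, 0, 0, 0, 0, 0, 2, 0, 0, 0, 0, 0, 0, 0, 0, 0]

```text
time: 7.5
eef_pos: [0.4638, 0.0833, 0.0024]
tool_rot: [0.995, -0.102, -0.0, -0.0]
force: [0.7, -0.2, 0.4]
grip_width: 0.0001
finger_force: 0.0
```

carry_out:
  motion: [0, 0, 2, 0, 0, 0, 0, 0, 0, 0, 0, 0, 0, 0, 1, 0, 0, 0, 0, 0, 0, 0, 0, 0, 0, 0, 1, 0, 0, 0, 0, 0, 0, 0, 0, 0, 0, 0, 1, 0, 0, 0, 0, 0, 0, 0, 0, 0]

```text
time: 8.5
eef_pos: [0.4636, 0.0832, -0.0025]
tool_rot: [0.995, -0.102, -0.0, 0.0]
force: [-0.5, 0.6, -0.3]
grip_width: 0.0001
finger_force: 0.0
```

carry_out:
  motion: [0, 0, 1, 0, 0, 0, 0, 0, 1, 0, 0, 0, 0, 0, 1, 0, 0, 0, 0, 0, 1, 0, 0, 0, 0, 0, 1, 0, 0, 0, 0, 0, 1, 0, 0, 0, 0, 0, 0, 0, 0, 0, 0, 0, 0, 0, 0, 0]

```text
time: 9.5
eef_pos: [0.4637, 0.0833, -0.0084]
tool_rot: [0.995, -0.102, 0.0, 0.0]
force: [-0.5, 0.4, -0.1]
grip_width: -0.0001
finger_force: 0.0
```

carry_out:
  motion: [0, 0, 1, 0, 0, 0, 0, 0, 1, 0, 0, 0, 0, 0, 1, 0, 0, 0, 0, 0, 1, 0, 0, 0, 0, 0, 0, 0, 0, 0, 0, 0, 0, 0, 0, 0, 0, 0, 0, 0, 0, 0, 0, 0, 0, 0, 0, 0]

```text
time: 10.5
eef_pos: [0.4637, 0.0832, -0.0124]
tool_rot: [0.995, -0.102, 0.0, 0.0]
force: [-0.6, 0.3, 0.1]
grip_width: -0.0001
finger_force: 0.0
```

carry_out:
  motion: [0, 0, 1, 0, 0, 0, 0, 0, 1, 0, 0, 0, 5, 0, 0, 0, 0, 0, 5, 0, 0, 0, 0, 0, 5, 0, 0, 0, 0, 0, 5, 0, 0, 0, 0, 0, 5, 0, 0, 0, 0, 0, 5, 0, 0, 0, 0, 0]

```text
time: 11.5
eef_pos: [0.4934, 0.077, -0.0144]
tool_rot: [0.995, -0.102, 0.0, 0.0]
force: [-1.1, -1.4, 0.1]
grip_width: 0.0003
finger_force: 0.0
```

Run:
```python
from workcell import *
from h import *
s=state();print(s["eef_pos"],hold(s["eef_pos"]),s["force"])
w=snapshot("wrist");cv2.imwrite("pics/w6.png",w["color"][:,:,::-1])
print(proj(w,s["eef_pos"]))
```

```text
[ 0.49344341  0.07704486 -0.01441158] [-0.1502 -0.1097] [-1.11230505 -1.41559462  0.07043633]
[[318.94220713 227.60018546]]
```

View pics/w6.png

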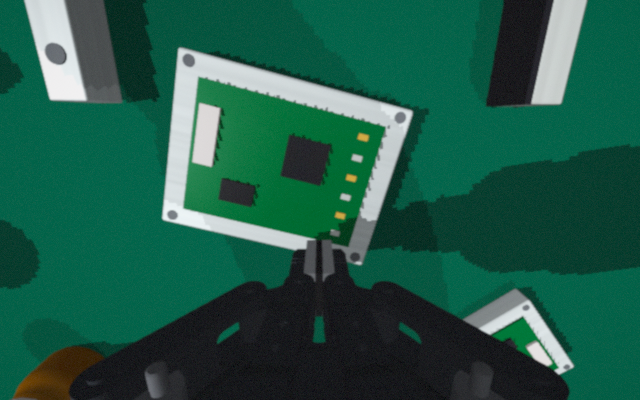

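Run:
```python
from workcell import *
from h import *
w=pickle.load(open("w4.pkl","rb"));t=pickle.load(open("scene0.pkl","rb"))
for z in(0,.01,.02,.03,.04,.05,.06): print(z,hold(ray(w,(319,240),z)),hold(ray(t,(350,177.7),z)),hold(ray(t,(350,180),z)))
print("K",w["camera_matrix"][0,0],"tcp",hold([.5076,.0742]))
```

```text
0 [-0.1493 -0.1097] [-0.176  -0.1192] [-0.166  -0.1162]
0.01 [-0.1446 -0.1097] [-0.165  -0.1166] [-0.1551 -0.1135]
0.02 [-0.1399 -0.1096] [-0.154  -0.1139] [-0.1442 -0.1109]
0.03 [-0.1352 -0.1096] [-0.143  -0.1112] [-0.1333 -0.1083]
0.04 [-0.1306 -0.1096] [-0.132  -0.1085] [-0.1224 -0.1056]
0.05 [-0.1259 -0.1096] [-0.121  -0.1059] [-0.1115 -0.103 ]
0.06 [-0.1212 -0.1096] [-0.11   -0.1032] [-0.1006 -0.1003]
K 279.967389025145 tcp [-0.1358 -0.1095]
```

Fingertips still overlap the carrier's edge in this view (tip (319,240), edge row about 249), so they're still above 20 mm. I'll back off and feel further down.

carry_out:
  motion: [-15, 0, 0, 0, 0, 0, -20, 0, 0, 0, 0, 0, 0, 0, 2, 0, 0, 0, 0, 0, 2, 0, 0, 0, 0, 0, 2, 0, 0, 0, 0, 0, 2, 0, 0, 0, 0, 0, 0, 0, 0, 0, 0, 0, 0, 0, 0, 0]

```text
time: 12.55
eef_pos: [0.4588, 0.0843, -0.0224]
tool_rot: [0.995, -0.102, -0.0, 0.0]
force: [-0.6, 0.8, 0.2]
grip_width: 0.0002
finger_force: 0.0
```

carry_out:
  motion: [0, 0, 1, 0, 0, 0, 0, 0, 1, 0, 0, 0, 0, 0, 1, 0, 0, 0, 0, 0, 1, 0, 0, 0, 0, 0, 0, 0, 0, 0, 0, 0, 0, 0, 0, 0, 0, 0, 0, 0, 0, 0, 0, 0, 0, 0, 0, 0]

```text
time: 13.55
eef_pos: [0.4588, 0.0843, -0.0264]
tool_rot: [0.995, -0.102, 0.0, 0.0]
force: [0.6, -0.3, -0.4]
grip_width: -0.0002
finger_force: 0.0
```

Run:
```python
from workcell import *
from h import *
w=snapshot("wrist");s=state();print(s["eef_pos"],hold(s["eef_pos"]),s["force"],w["origin"])
# fingertip in image + its shadow/bench: carrier trailing-edge height in the wrist view
i=cv2.cvtColor(w["color"],cv2.COLOR_RGB2GRAY);print(i[200:270:5,312:330:6].T)
w0=dict(w); 
p=[(180,48),(412,110),(163,220),(362,264)]
w0["origin"]=w["origin"]+np.array([.4934,.077,-.0144])-s["eef_pos"]
for z in (.02,-.01): print(z,[hold(ray(w0,q,z)) for q in p],[round(np.linalg.norm(ray(w0,p[a],z)-ray(w0,p[b],z)),4) for a,b in((0,1),(0,2),(2,3))])
```

```text
[ 0.45882318  0.08426528 -0.02639327] [-0.1856 -0.1097] [-0.47921457  0.01802351  0.56621005] [0.5328626  0.06898306 0.1556866 ]
[[212  67  62  59  63  64  59  62  82  81  82  81  81  80]
 [211 133  60  60  65  64  60  58  36  15  23  23  22  20]
 [209 193  60  60  59  65  60  52  78  80  79  82  82  78]]
0.02 [array([-0.0446, -0.044 ]), array([-0.0723, -0.1563]), array([-0.1314, -0.0218]), array([-0.1592, -0.1353])] [np.float64(0.1157), np.float64(0.0896), np.float64(0.1168)]
-0.01 [array([-0.0385, -0.0307]), array([-0.0719, -0.1658]), array([-0.1429, -0.004 ]), array([-0.1764, -0.1405])] [np.float64(0.1391), np.float64(0.1078), np.float64(0.1406)]
```

carry_out:
  motion: [0, 0, 1, 0, 0, 0, 0, 0, 0, 0, 0, 0, 0, 0, 1, 0, 0, 0, 0, 0, 0, 0, 0, 0, 5, 0, 0, 0, 0, 0, 5, 0, 0, 0, 0, 0, 5, 0, 0, 0, 0, 0, 5, 0, 0, 0, 0, 0]

```text
time: 14.6
eef_pos: [0.4783, 0.0801, -0.0286]
tool_rot: [0.995, -0.102, -0.001, 0.0]
force: [-4.2, 0.0, 2.8]
grip_width: -0.0004
finger_force: 1.9
```

carry_out:
  motion: [4, 0, 0, 0, 0, 0, 4, 0, 0, 0, 0, 0, 4, 0, 0, 0, 0, 0, 4, 0, 0, 0, 0, 0, 4, 0, 0, 0, 0, 0, 0, 0, 0, 0, 0, 0, 0, 0, 0, 0, 0, 0, 0, 0, 0, 0, 0, 0]

```text
time: 15.6
eef_pos: [0.4983, 0.0762, -0.0282]
tool_rot: [0.995, -0.102, 0.0, -0.0]
force: [-1.2, -0.6, 1.0]
grip_width: 0.0
finger_force: 0.0
```

Run:
```python
from workcell import *
from h import *
w=snapshot("wrist");s=state();print(s["eef_pos"],hold(s["eef_pos"]),s["force"])
pickle.dump(w,open("w7.pkl","wb"))
# carrier outline: bright or board-green region -> white frame mask
c=w["color"].astype(int);m=((c.min(2)>140)).astype(np.uint8)
m=cv2.morphologyEx(m,cv2.MORPH_CLOSE,np.ones((5,5)))
n,l,st,_=cv2.connectedComponentsWithStats(m)
for k in range(1,n):
  if st[k,4]>800:
    ys,xs=np.where(l==k);h=cv2.convexHull(np.c_[xs,ys].astype(np.int32));ap=cv2.approxPolyDP(h,8,True)[:,0]
    print(st[k],ap.tolist(),[hold(ray(w,q,.02)).tolist() for q in ap])
```

```text
[ 0.49826319  0.07621813 -0.02819732] [-0.1453 -0.1095] [-0.4213108   0.11005993  0.25188007]
[   0    0   65  111 4237] [[64, 110], [24, 108], [0, 0], [37, 0]] [[-0.0678, 0.0066], [-0.0669, 0.0246], [-0.0249, 0.0214], [-0.0249, 0.0062]]
[ 554    0   64  116 4009] [[617, 0], [585, 114], [554, 114], [581, 0]] [[-0.0247, -0.2313], [-0.0693, -0.2308], [-0.0693, -0.2166], [-0.0247, -0.2166]]
[  131    19   274   220 18689] [[404, 59], [369, 232], [315, 238], [142, 216], [131, 20]] [[-0.0466, -0.1461], [-0.1277, -0.1353], [-0.1311, -0.1074], [-0.119, -0.0193], [-0.032, -0.0309]]
[ 505  321   85   79 1666] [[589, 390], [567, 399], [505, 341], [544, 322]] [[-0.2358, -0.2803], [-0.2434, -0.2684], [-0.1975, -0.2196], [-0.1839, -0.2394]]
```

Contact now: the carrier moves and squares up (about -0.13 rad left). I'll keep pushing.

carry_out:
  motion: [4, 0, -1, 0, 0, 0, 4, 0, -1, 0, 0, 0, 4, 0, 0, 0, 0, 0, 4, 0, 0, 0, 0, 0, 4, 0, 0, 0, 0, 0, 4, 0, 0, 0, 0, 0, 3, 0, 0, 0, 0, 0, 0, 0, 0, 0, 0, 0]

```text
time: 16.65
eef_pos: [0.525, 0.0706, -0.0263]
tool_rot: [0.995, -0.102, 0.0, -0.0]
force: [-0.1, -0.4, -0.5]
grip_width: 0.0002
finger_force: 0.2
```

```bash
cat >> h.py <<'E'
def look(nm=None):
    from workcell import snapshot,state
    w=snapshot("wrist");s=state();print(s["time"],s["eef_pos"],hold(s["eef_pos"]),s["force"].round(1) if hasattr(s["force"],"round") else s["force"])
    if nm: cv2.imwrite(nm,w["color"][:,:,::-1])
    c=w["color"].astype(int);m=((c.min(2)>140)).astype(np.uint8)
    m=cv2.morphologyEx(m,cv2.MORPH_CLOSE,np.ones((5,5)))
    n,l,st,_=cv2.connectedComponentsWithStats(m)
    for k in range(1,n):
      if st[k,4]>800:
        ys,xs=np.where(l==k);h=cv2.convexHull(np.c_[xs,ys].astype(np.int32));ap=cv2.approxPolyDP(h,6,True)[:,0]
        print(st[k],ap.tolist(),[hold(ray(w,q,.02)).tolist() for q in ap])
E
python3 -c "
from h import *
look()"
```

```text
16.7 [ 0.52499121  0.07073671 -0.02619927] [-0.1181 -0.1094] [ 0.2  0.  -0.4]
[   0    0   84  172 6666] [[82, 171], [45, 167], [0, 0], [41, 0]] [[-0.069, 0.007], [-0.067, 0.0246], [0.0029, 0.0232], [0.0029, 0.0062]]
[  78    0  463   12 4583] [[540, 0], [536, 11], [78, 4]] [[0.0031, -0.2011], [-0.0009, -0.2003], [0.0015, -0.0089]]
[ 535    0  105  179 6281] [[639, 0], [564, 178], [535, 178], [577, 0]] [[0.0031, -0.2422], [-0.0723, -0.2306], [-0.0723, -0.2163], [0.0031, -0.2165]]
[  108    48   265   199 17403] [[372, 49], [369, 233], [152, 245], [108, 63]] [[-0.0152, -0.1324], [-0.1019, -0.1357], [-0.1089, -0.0204], [-0.0208, -0.0164]]
```

It's slightly over-rotated now (+0.05). I'll shift the push point to the carrier's middle and finish onto the rail.

carry_out:
  motion: [-6, 0, 0, 0, 0, 0, 0, -18, 0, 0, 0, 0, 0, -18, 0, 0, 0, 0, 4, 0, 0, 0, 0, 0, 4, 0, 0, 0, 0, 0, 4, 0, 0, 0, 0, 0, 3, 0, 0, 0, 0, 0, 0, 0, 0, 0, 0, 0]

```text
time: 17.7
eef_pos: [0.5409, 0.1035, -0.0265]
tool_rot: [0.995, -0.103, 0.0, 0.0]
force: [-2.2, 0.2, 0.5]
grip_width: 0.0001
finger_force: 0.9
```

carry_out:
  motion: [2, 0, 0, 0, 0, 0, 2, 0, 0, 0, 0, 0, 2, 0, 0, 0, 0, 0, 0, 0, 0, 0, 0, 0, 0, 0, 0, 0, 0, 0, 0, 0, 0, 0, 0, 0, 0, 0, 0, 0, 0, 0, 0, 0, 0, 0, 0, 0]

```text
time: 18.7
eef_pos: [0.5456, 0.1033, -0.0266]
tool_rot: [0.995, -0.102, -0.001, -0.0]
force: [-5.6, 2.4, 3.2]
grip_width: -0.0
finger_force: 3.4
```

```bash
python3 -c "
from h import *
look('pics/w8.png')"
```

```text
18.75 [ 0.54560961  0.10332952 -0.02657192] [-0.1046 -0.0732] [-5.7  1.7  2.6]
[  89    0   76  200 7147] [[163, 198], [128, 197], [89, 0], [132, 0]] [[-0.0691, 0.0055], [-0.0686, 0.0231], [0.0163, 0.0221], [0.0163, 0.0043]]
[  163     0   465   243 30583] [[627, 0], [614, 45], [443, 215], [322, 239], [221, 242], [167, 40], [166, 0]] [[0.0166, -0.2004], [0.0, -0.2003], [-0.0781, -0.1369], [-0.0916, -0.0748], [-0.0934, -0.0212], [0.0016, -0.0078], [0.0163, -0.0097]]
```

carry_out:
  motion: [1.5, 0, 0, 0, 0, 0, 1.5, 0, 0, 0, 0, 0, 1, 0, 0, 0, 0, 0, 0, 0, 0, 0, 0, 0, 0, 0, 0, 0, 0, 0, 0, 0, 0, 0, 0, 0, 0, 0, 0, 0, 0, 0, 0, 0, 0, 0, 0, 0]

```text
time: 19.75
eef_pos: [0.5471, 0.1043, -0.0267]
tool_rot: [0.995, -0.101, -0.003, -0.0]
force: [-16.6, 6.3, 9.8]
grip_width: -0.0002
finger_force: 9.0
```

```bash
python3 -c "
from h import *
look('pics/w9.png')"
```

```text
19.8 [ 0.54701503  0.10426163 -0.02676697] [-0.1034 -0.072 ] [-16.2   5.4  10.4]
[  92    0   75  202 7273] [[166, 201], [131, 200], [92, 0], [134, 0]] [[-0.0694, 0.0054], [-0.0689, 0.0229], [0.0173, 0.0218], [0.0174, 0.0046]]
[  166     0   466   242 31951] [[631, 0], [618, 48], [444, 214], [322, 239], [221, 241], [170, 43], [168, 0]] [[0.018, -0.2], [0.0004, -0.2004], [-0.0759, -0.136], [-0.0901, -0.0735], [-0.0914, -0.0201], [0.0017, -0.0078], [0.0174, -0.0094]]
```

View pics/w9.png

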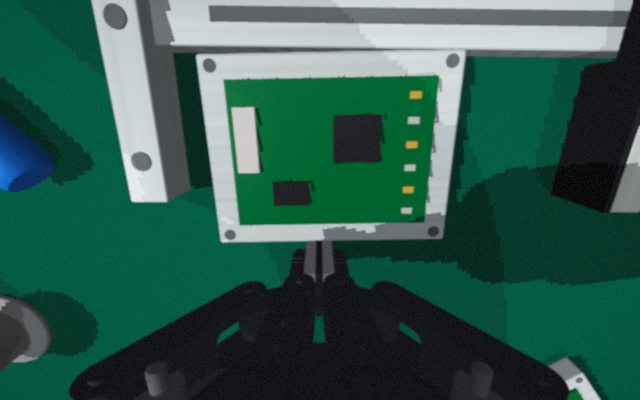

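The view shows the carrier's right front corner (465,49) on the rail, but its left front corner (197,55) is still a few mm off (about 0.03 rad). I'll push nearer the left end.

carry_out:
  motion: [-8, 0, 0, 0, 0, 0, 0, -14, -2, 0, 0, 0, 0, -14, 0, 0, 0, 0, 3, 0, 0, 0, 0, 0, 2, 0, 0, 0, 0, 0, 2, 0, 0, 0, 0, 0, 1, 0, 0, 0, 0, 0, 0, 0, 0, 0, 0, 0]

```text
time: 20.8
eef_pos: [0.5549, 0.1311, -0.0244]
tool_rot: [0.995, -0.102, -0.001, -0.001]
force: [-6.6, 6.1, 4.8]
grip_width: 0.0004
finger_force: 4.1
```

```bash
cat >> h.py <<'E'
def board():
    from workcell import snapshot
    w=snapshot("wrist");c=w["color"].astype(int)
    g=((c[:,:,1]>95)&(c[:,:,1]-c[:,:,0]>50)&(c[:,:,1]-c[:,:,2]>30)).astype(np.uint8)
    g=cv2.morphologyEx(cv2.morphologyEx(g,cv2.MORPH_OPEN,np.ones((3,3))),cv2.MORPH_CLOSE,np.ones((25,25)))
    n,l,st,ce=cv2.connectedComponentsWithStats(g)
    for k in range(1,n):
        if st[k,4]>3000:
            ys,xs=np.where(l==k);P=np.array([ray(w,q,.0215) for q in zip(xs,ys)])
            P=(P-O)@np.c_[ex,ey];(cx,cy),(a,b),t=cv2.minAreaRect((P*1e4).astype(np.float32))
            print("board",round(cx/1e4,4),round(cy/1e4,4),round(a/1e4,4),round(b/1e4,4),"yaw",round(np.radians((t+45)%90-45),4))
    # rail front edge: bright-to-dark, in columns away from carrier; slot line via Hough
    e=cv2.Canny(cv2.cvtColor(w["color"],cv2.COLOR_RGB2GRAY),60,150)
    L=cv2.HoughLinesP(e,1,np.pi/360,60,minLineLength=120,maxLineGap=8)
    for x1,y1,x2,y2 in (L[:,0] if L is not None else []):
        A,B=hold(ray(w,(x1,y1),.016)),hold(ray(w,(x2,y2),.016));d=(B-A)*np.sign(B[1]-A[1])
        if abs(d[1])>abs(d[0]):print("line",(x1,y1,x2,y2),A,B,"yaw",round(np.arctan2(-d[0],d[1]),4))
E
python3 -c "
from h import *
look();board()"
```

```text
20.85 [ 0.55492749  0.13104584 -0.02445299] [-0.1012 -0.0442] [-6.3  5.6  4.5]
[ 165    0   62  205 7247] [[225, 204], [191, 202], [165, 0], [207, 0]] [[-0.0695, 0.0043], [-0.0685, 0.0217], [0.0205, 0.0208], [0.0205, 0.0031]]
[  233     0   407   239 29538] [[639, 0], [639, 56], [499, 180], [377, 230], [272, 237], [235, 50], [234, 0]] [[0.0208, -0.1782], [-0.0004, -0.1854], [-0.0566, -0.1345], [-0.0839, -0.075], [-0.0881, -0.019], [0.0017, -0.007], [0.0205, -0.0082]]
[ 296  107   22   65 1370] [[315, 171], [297, 170], [296, 107], [317, 107]] [[-0.0522, -0.0421], [-0.0517, -0.0332], [-0.022, -0.0333], [-0.022, -0.0431]]
[   0  347   40   53 1582] [[37, 399], [0, 399], [0, 347], [31, 369]] [[-0.2052, 0.1418], [-0.2053, 0.1663], [-0.1623, 0.1518], [-0.1797, 0.138]]
[568 373  69  27 817] [[636, 399], [568, 398], [620, 373]] [[-0.2038, -0.2532], [-0.2031, -0.2083], [-0.1817, -0.2356]]
board -0.0447 -0.0779 0.0941 0.0683 yaw -0.0049
line (np.int32(296), np.int32(14), np.int32(473), np.int32(15)) [ 0.0166 -0.0339] [ 0.0164 -0.1114] yaw -0.0026
line (np.int32(375), np.int32(53), np.int32(525), np.int32(54)) [ 0.0014 -0.0694] [ 0.0011 -0.1376] yaw -0.0044
line (np.int32(352), np.int32(30), np.int32(634), np.int32(32)) [ 0.0105 -0.0586] [ 0.01  -0.184] yaw -0.004
line (np.int32(389), np.int32(281), np.int32(521), np.int32(351)) [-0.1176 -0.0849] [-0.1684 -0.1726] yaw -0.525
line (np.int32(263), np.int32(54), np.int32(434), np.int32(55)) [ 0.0009 -0.0185] [ 0.0006 -0.0963] yaw -0.0039
line (np.int32(331), np.int32(240), np.int32(489), np.int32(240)) [-0.0916 -0.0509] [-0.0914 -0.1382] yaw 0.0023
line (np.int32(82), np.int32(371), np.int32(246), np.int32(282)) [-0.1857  0.1104] [-0.1185 -0.0018] yaw 0.5396
line (np.int32(237), np.int32(52), np.int32(381), np.int32(52)) [ 0.0017 -0.0068] [ 0.0018 -0.0721] yaw 0.0015
```

Now flat: board yaw -0.005, rail -0.004. Next I retreat, go over and round to the jaw's outer face.

carry_out:
  motion: [-15, 0, 0, 0, 0, 0, 0, 0, -30, 0, 0, 0, 0, 0, -30, 0, 0, 0, 0, 57, 0, 0, 0, 0, 0, 57, 0, 0, 0, 0, 0, 57, 0, 0, 0, 0, 0, 57, 0, 0, 0, 0, 36, 0, 0, 0, 0, 0]

```text
time: 21.9
eef_pos: [0.527, -0.1047, 0.0353]
tool_rot: [0.994, -0.107, -0.001, 0.002]
force: [0.9, 0.6, 0.8]
grip_width: -0.0002
finger_force: 0.0
```

carry_out:
  motion: [35, 0, 0, 0, 0, 0, 0, 0, 0, 0, 0, 0, 0, 0, 30, 0, 0, 0, 0, 0, 20, 0, 0, 0, 0, 0, 6, 0, 0, 0, 0, 0, 0, 0, 0, 0, 0, 0, 0, 0, 0, 0, 0, 0, 0, 0, 0, 0]

```text
time: 22.9
eef_pos: [0.565, -0.1053, -0.0196]
tool_rot: [0.995, -0.102, 0.001, 0.0]
force: [0.1, -0.1, 0.4]
grip_width: 0.0003
finger_force: 0.0
```

```bash
python3 -c "
from h import *
look('pics/w10.png');board()"
```

```text
22.95 [ 0.56487235 -0.10531963 -0.01978148] [-0.0428 -0.2735] [-0.1 -0.6  0.2]
[ 167  114   51  195 5005] [[196, 308], [168, 114], [197, 117], [217, 296]] [[-0.0787, -0.1993], [0.0331, -0.2], [0.0317, -0.2139], [-0.0702, -0.2128]]
[   0  129  165   21 3238] [[164, 148], [0, 148], [0, 129], [159, 130]] [[0.0168, -0.1954], [0.0167, -0.1129], [0.026, -0.116], [0.0255, -0.1944]]
[ 239  131   34   48 1489] [[272, 178], [242, 176], [240, 131], [271, 132]] [[0.0014, -0.249], [0.0025, -0.2335], [0.0251, -0.2343], [0.0246, -0.2496]]
[   0  158  169  164 7943] [[166, 161], [168, 177], [100, 321], [0, 321], [0, 158]] [[0.0102, -0.1954], [0.0019, -0.1951], [-0.0881, -0.1392], [-0.0882, -0.0778], [0.0117, -0.1113]]
board -0.0436 -0.1059 0.0443 0.0686 yaw -0.0159
line (np.int32(392), np.int32(282), np.int32(553), np.int32(369)) [-0.0632 -0.3173] [-0.1302 -0.4306] yaw -0.534
line (np.int32(83), np.int32(370), np.int32(245), np.int32(282)) [-0.1312 -0.115 ] [-0.0632 -0.2291] yaw 0.5374
```

carry_out:
  motion: [0, -8, 0, 0, 0, 0, 0, -8, 0, 0, 0, 0, 0, -8, 0, 0, 0, 0, 0, -6, 0, 0, 0, 0, 0, -5, 0, 0, 0, 0, 0, -5, 0, 0, 0, 0, 0, -5, 0, 0, 0, 0, 0, -5, 0, 0, 0, 0]

```text
time: 24.0
eef_pos: [0.5746, -0.0567, -0.0204]
tool_rot: [0.995, -0.103, -0.0, 0.0]
force: [0.1, -3.6, 0.3]
grip_width: 0.0005
finger_force: 1.3
```

carry_out:
  motion: [0, -5, 0, 0, 0, 0, 0, -5, 0, 0, 0, 0, 0, -5, 0, 0, 0, 0, 0, -5, 0, 0, 0, 0, 0, -5, 0, 0, 0, 0, 0, -5, 0, 0, 0, 0, 0, -4, 0, 0, 0, 0, 0, 0, 0, 0, 0, 0]

```text
time: 25.0
eef_pos: [0.5815, -0.022, -0.0204]
tool_rot: [0.995, -0.102, -0.0, -0.0]
force: [-0.3, -0.5, 0.6]
grip_width: -0.0003
finger_force: 0.0
```

```bash
python3 -c "
from h import *
look();board()"
```

```text
25.05 [ 0.58131483 -0.022104   -0.02044637] [-0.0439 -0.1886] [-0.7  0.5 -0.7]
[ 258  112   33  177 4488] [[269, 288], [258, 113], [286, 112], [290, 264], [282, 283]] [[-0.0651, -0.1593], [0.0327, -0.159], [0.0331, -0.1725], [-0.0493, -0.1721], [-0.0617, -0.1671]]
[    0   126   254   195 20515] [[231, 289], [173, 320], [45, 319], [0, 195], [0, 126], [249, 128], [253, 175]] [[-0.0658, -0.137], [-0.0878, -0.0996], [-0.0873, -0.0217], [-0.0087, -0.0206], [0.0264, -0.0324], [0.0256, -0.1542], [0.0022, -0.1545]]
[ 315  129  124   49 4800] [[438, 132], [431, 177], [320, 174], [315, 131]] [[0.0239, -0.247], [0.0013, -0.2463], [0.0028, -0.189], [0.0243, -0.1865]]
board -0.0436 -0.0796 0.0941 0.0685 yaw -0.0082
line (np.int32(313), np.int32(128), np.int32(437), np.int32(129)) [ 0.0254 -0.1855] [ 0.025 -0.248] yaw -0.0064
line (np.int32(0), np.int32(173), np.int32(183), np.int32(174)) [ 0.0021 -0.0201] [ 0.0018 -0.1167] yaw -0.0031
line (np.int32(389), np.int32(281), np.int32(534), np.int32(358)) [-0.063  -0.2305] [-0.121  -0.3304] yaw -0.526
line (np.int32(86), np.int32(368), np.int32(209), np.int32(302)) [-0.1301 -0.0332] [-0.078  -0.1213] yaw 0.5341
line (np.int32(45), np.int32(320), np.int32(172), np.int32(321)) [-0.0915 -0.0169] [-0.0921 -0.0965] yaw -0.0075
line (np.int32(120), np.int32(349), np.int32(241), np.int32(284)) [-0.1142 -0.0592] [-0.0652 -0.142 ] yaw 0.5344
```

carry_out:
  motion: [0, -5, 0, 0, 0, 0, 0, -5, 0, 0, 0, 0, 0, -5, 0, 0, 0, 0, 0, -5, 0, 0, 0, 0, 0, -4, 0, 0, 0, 0, 0, -4, 0, 0, 0, 0, 0, -3, 0, 0, 0, 0, 0, 0, 0, 0, 0, 0]

```text
time: 26.1
eef_pos: [0.5876, 0.0064, -0.0205]
tool_rot: [0.995, -0.103, -0.0, 0.001]
force: [-3.1, -5.8, 0.5]
grip_width: 0.0004
finger_force: 2.9
```

carry_out:
  motion: [0, -2, 0, 0, 0, 0, 0, -2, 0, 0, 0, 0, 0, -1, 0, 0, 0, 0, 0, 0, 0, 0, 0, 0, 0, 0, 0, 0, 0, 0, 0, 0, 0, 0, 0, 0, 0, 0, 0, 0, 0, 0, 0, 0, 0, 0, 0, 0]

```text
time: 27.1
eef_pos: [0.5886, 0.011, -0.0205]
tool_rot: [0.995, -0.103, -0.0, 0.001]
force: [-2.8, -6.8, 1.7]
grip_width: 0.0002
finger_force: 3.3
```

```bash
python3 -c "
from h import *
look();board()"
```

```text
27.15 [ 0.58861752  0.01097876 -0.02048861] [-0.0435 -0.1548] [-3.3 -5.6  1. ]
[ 258  112   34  177 4454] [[268, 288], [258, 113], [287, 112], [291, 258], [282, 283]] [[-0.0648, -0.1248], [0.0329, -0.1253], [0.0333, -0.1393], [-0.0452, -0.1389], [-0.0614, -0.1332]]
[   23   127   238   195 18487] [[260, 280], [172, 321], [77, 320], [23, 128], [249, 128]] [[-0.0594, -0.1205], [-0.088, -0.0651], [-0.0871, -0.0075], [0.0259, -0.0101], [0.0259, -0.1204]]
[ 318  129  187   49 7203] [[504, 131], [495, 177], [323, 176], [319, 163], [323, 129]] [[0.0244, -0.2456], [0.0014, -0.2455], [0.002, -0.1567], [0.0087, -0.1547], [0.0254, -0.1566]]
[   0  167   44  132 2572] [[43, 298], [14, 298], [0, 268], [0, 167]] [[-0.0714, 0.0086], [-0.0714, 0.0257], [-0.0514, 0.0272], [0.0067, 0.0076]]
board -0.0434 -0.0652 0.0941 0.0681 yaw -0.0015
line (np.int32(33), np.int32(177), np.int32(188), np.int32(177)) [ 0.0006 -0.0034] [ 0.0006 -0.0853] yaw 0.0
line (np.int32(290), np.int32(176), np.int32(495), np.int32(178)) [ 0.0011 -0.1393] [-0.     -0.2481] yaw -0.0101
line (np.int32(67), np.int32(157), np.int32(266), np.int32(158)) [ 0.0112 -0.0242] [ 0.0106 -0.1272] yaw -0.0058
line (np.int32(393), np.int32(282), np.int32(553), np.int32(369)) [-0.0634 -0.1989] [-0.1306 -0.3114] yaw -0.5385
line (np.int32(81), np.int32(372), np.int32(249), np.int32(278)) [-0.1325  0.0047] [-0.0606 -0.1131] yaw 0.548
line (np.int32(283), np.int32(159), np.int32(422), np.int32(159)) [ 0.0101 -0.136 ] [ 0.0101 -0.2083] yaw 0.0
line (np.int32(390), np.int32(281), np.int32(554), np.int32(370)) [-0.0628 -0.1971] [-0.1314 -0.3123] yaw -0.5371
```

carry_out:
  motion: [0, -1, 0, 0, 0, 0, 0, -1, 0, 0, 0, 0, 0, -1, 0, 0, 0, 0, 0, -1, 0, 0, 0, 0, 0, 0, 0, 0, 0, 0, 0, 0, 0, 0, 0, 0, 0, 0, 0, 0, 0, 0, 0, 0, 0, 0, 0, 0]

```text
time: 28.2
eef_pos: [0.5894, 0.0149, -0.0205]
tool_rot: [0.995, -0.103, -0.0, 0.001]
force: [-2.5, -5.3, 2.3]
grip_width: -0.0001
finger_force: 3.4
```

carry_out:
  motion: [0, -1, 0, 0, 0, 0, 0, -1, 0, 0, 0, 0, 0, -1, 0, 0, 0, 0, 0, 0, 0, 0, 0, 0, 0, 0, 0, 0, 0, 0, 0, 0, 0, 0, 0, 0, 0, 0, 0, 0, 0, 0, 0, 0, 0, 0, 0, 0]

```text
time: 29.2
eef_pos: [0.5897, 0.0163, -0.0205]
tool_rot: [0.995, -0.103, -0.001, 0.002]
force: [-5.2, -10.7, 3.5]
grip_width: -0.0001
finger_force: 5.6
```

```bash
python3 -c "
from h import *
look();board()" | grep -v "line.*0.5"
```

```text
29.25 [ 0.58971928  0.01629554 -0.02053274] [-0.0435 -0.1493] [ -4.3 -10.6   4.5]
[ 258  112   34  176 4448] [[273, 287], [259, 112], [288, 114], [291, 258]] [[-0.064, -0.1223], [0.0334, -0.1204], [0.0325, -0.1343], [-0.0451, -0.1334]]
[   33   127   228   195 17366] [[260, 280], [172, 321], [76, 320], [33, 128], [250, 129]] [[-0.0593, -0.115], [-0.0877, -0.0597], [-0.0867, -0.0017], [0.0261, -0.0099], [0.0255, -0.1155]]
[ 319  129  196   49 7542] [[514, 131], [503, 175], [323, 176], [320, 165], [323, 129]] [[0.0244, -0.2452], [0.0023, -0.2441], [0.002, -0.1513], [0.0077, -0.1498], [0.0254, -0.1512]]
[   0  135   53  165 3631] [[52, 299], [22, 297], [0, 242], [0, 135]] [[-0.0717, 0.0086], [-0.0702, 0.0258], [-0.0347, 0.0267], [0.0228, 0.0073]]
board -0.0433 -0.0598 0.0938 0.0682 yaw -0.0089
line (np.int32(146), np.int32(158), np.int32(266), np.int32(159)) [ 0.0108 -0.0597] [ 0.0102 -0.1218] yaw -0.0097
line (np.int32(61), np.int32(175), np.int32(261), np.int32(175)) [ 0.002  -0.0134] [ 0.0017 -0.1186] yaw -0.0029
line (np.int32(131), np.int32(178), np.int32(261), np.int32(178)) [ 0.0003 -0.0498] [ 1.000e-04 -1.185e-01] yaw -0.0029
line (np.int32(283), np.int32(159), np.int32(444), np.int32(159)) [ 0.0102 -0.1306] [ 0.01   -0.2143] yaw -0.0024
line (np.int32(57), np.int32(197), np.int32(211), np.int32(197)) [-0.0101 -0.0079] [-0.0103 -0.0909] yaw -0.0024
```

Force is rising and motion has stalled, and the board centre reads (-0.043, -0.060). One firmer nudge, then I'll back away.

carry_out:
  motion: [0, -1, 0, 0, 0, 0, 0, -1, 0, 0, 0, 0, 0, -1, 0, 0, 0, 0, 0, 0, 0, 0, 0, 0, 0, 0, 0, 0, 0, 0, 0, 0, 0, 0, 0, 0, 0, 0, 0, 0, 0, 0, 0, 0, 0, 0, 0, 0]

```text
time: 30.3
eef_pos: [0.5897, 0.0163, -0.0206]
tool_rot: [0.995, -0.104, -0.001, 0.003]
force: [-8.0, -18.8, 8.5]
grip_width: -0.0004
finger_force: 9.7
```

carry_out:
  motion: [0, 6, 0, 0, 0, 0, 0, 20, 0, 0, 0, 0, 0, 25, 0, 0, 0, 0, 0, 0, -30, 0, 0, 0, 0, 0, -50, 0, 0, 0, 0, 0, -50, 0, 0, 0, 0, -30, -30, 0, 0, 0, 0, -30, 0, 0, 0, 0]

```text
time: 31.3
eef_pos: [0.5946, 0.0312, 0.1428]
tool_rot: [0.995, -0.103, 0.003, -0.0]
force: [1.3, -0.2, -0.6]
grip_width: -0.0002
finger_force: 0.0
```

```bash
python3 -c "
from h import *
look('pics/w11.png');board()" | grep -v "line.*0.5"
```

```text
31.35 [0.59388176 0.03654905 0.14139657] [-0.0436 -0.1287] [-1.3  3.9 -0.8]
[ 186    0  142   58 3302] [[327, 29], [203, 57], [186, 0], [323, 0]] [[0.1131, -0.1415], [0.0888, -0.0195], [0.137, -0.0094], [0.1369, -0.1375]]
[  171   116   257   111 12099] [[427, 125], [423, 148], [303, 226], [205, 225], [183, 209], [172, 123], [321, 116]] [[0.0241, -0.2474], [0.0003, -0.2458], [-0.09, -0.1151], [-0.0887, -0.0005], [-0.069, 0.0225], [0.0262, 0.0206], [0.0332, -0.1359]]
[  69  258   56   52 1494] [[124, 290], [105, 308], [90, 309], [72, 297], [69, 283], [113, 258]] [[-0.1768, 0.1122], [-0.2037, 0.1422], [-0.2052, 0.1619], [-0.1871, 0.1806], [-0.1667, 0.1791], [-0.1318, 0.1165]]
board -0.0442 -0.0592 0.0674 0.0946 yaw 0.0056
line (np.int32(176), np.int32(120), np.int32(313), np.int32(121)) [0.0262 0.0231] [ 0.026  -0.1217] yaw -0.0014
line (np.int32(208), np.int32(54), np.int32(335), np.int32(25)) [ 0.0892 -0.0177] [ 0.115 -0.143] yaw 0.2031
```

carry_out:
  motion: [0, -20, 0, 0, 0, 0, 0, -20, 0, 0, 0, 0, 0, 0, 0, 0, 0, 0, 0, 0, 0, 0, 0, 0, 0, 0, 0, 0, 0, 0, 0, 0, 0, 0, 0, 0, 0, 0, 0, 0, 0, 0, 0, 0, 0, 0, 0, 0]

```text
time: 32.4
eef_pos: [0.6009, 0.0699, 0.1396]
tool_rot: [0.995, -0.102, 0.0, 0.0]
force: [-0.0, -0.0, -0.0]
grip_width: -0.0001
finger_force: 0.0
```

Run:
```python
from h import *
from workcell import *
look();board()
w=snapshot("wrist");g=cv2.cvtColor(w["color"],cv2.COLOR_RGB2GRAY)
def samp(xh,yh,z=.018):
    p=np.r_[O+xh*ex+yh*ey,z];return int(cv2.getRectSubPix(g,(1,1),tuple(map(float,proj(w,p)[0])))[0,0])
xs=np.arange(-.014,.0101,.0015)
print("rail gap profiles (x",xs[0],"..)")
for y in(-.01,-.03,-.06,-.09,-.11):print(y,[samp(x,y) for x in xs])
print("stop"); 
for x in(-.01,-.035,-.06):print(x,[samp(x,y) for y in np.arange(-.012,.0121,.0015)])
print("jaw")
for x in(-.01,-.035,-.06):print(x,[samp(x,y) for y in np.arange(-.132,-.107,.0015)])
```

```text
32.45 [0.60087217 0.06997279 0.13960606] [-0.0436 -0.0945] [0.1 0.  0.3]
[ 228    0  143   54 3300] [[370, 23], [242, 53], [228, 0], [367, 0]] [[0.1146, -0.1427], [0.0891, -0.02], [0.133, -0.0106], [0.1331, -0.1389]]
[  208   113   258   113 12109] [[465, 123], [461, 146], [337, 225], [237, 224], [216, 206], [209, 120], [353, 113]] [[0.0239, -0.2463], [0.0004, -0.2457], [-0.09, -0.1157], [-0.0888, 0.0], [-0.0669, 0.022], [0.0267, 0.0191], [0.0337, -0.1296]]
[ 100  257   53   53 1524] [[152, 289], [137, 307], [121, 309], [103, 298], [100, 282], [141, 257]] [[-0.176, 0.1137], [-0.2027, 0.1375], [-0.2057, 0.1586], [-0.1892, 0.1779], [-0.166, 0.1763], [-0.1314, 0.1191]]
board -0.0442 -0.0594 0.0943 0.0675 yaw -0.0165
line (np.int32(391), np.int32(282), np.int32(555), np.int32(371)) [-0.1684 -0.1852] [-0.3122 -0.4271] yaw -0.5363
line (np.int32(88), np.int32(367), np.int32(246), np.int32(282)) [-0.3054  0.2282] [-0.1686 -0.0033] yaw 0.5337
line (np.int32(246), np.int32(59), np.int32(367), np.int32(31)) [ 0.0845 -0.0225] [ 0.1089 -0.1407] yaw 0.2036
line (np.int32(244), np.int32(54), np.in
[... 639 characters left out ...]
, 220, 219, 204, 181, 220, 226, 225, 224, 224, 201]
-0.11 [203, 209, 216, 217, 213, 203, 186, 184, 202, 203, 182, 220, 225, 224, 234, 241, 217]
stop
-0.01 [161, 209, 242, 247, 241, 224, 186, 166, 143, 109, 158, 229, 249, 251, 252, 252, 252]
-0.035 [165, 192, 240, 247, 246, 221, 182, 168, 151, 119, 149, 221, 248, 249, 251, 252, 252]
-0.06 [111, 176, 227, 242, 239, 218, 179, 166, 154, 120, 140, 212, 243, 247, 248, 248, 250]
jaw
-0.01 [227, 227, 225, 223, 223, 212, 144, 50, 70, 156, 210, 217, 218, 218, 218, 215, 201]
-0.035 [201, 202, 200, 198, 197, 188, 136, 56, 63, 145, 205, 215, 215, 216, 214, 205, 161]
-0.06 [197, 200, 200, 197, 194, 185, 136, 60, 54, 128, 192, 211, 212, 213, 211, 199, 150]
```

The seams at rail, stop and jaw are thin and uniform, so the carrier is closed in, and the arm is clear.

```bash
python3 -c "
from workcell import *
print(finish_job())"
```

```text
the job is handed in; nothing more can be done
None
```

I pushed the carrier flat against the rail, then slid the jaw until it closed the carrier snugly against the end stop, and handed the job in at about 32 s with the arm clear; no verdict came back, and I didn't separately re-check the jar, spool, tin and screwdriver.

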